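# Set the stirrer under the beaker to its third click

## Task

Two identical stirrers stand on the bench, both switched off. On the one that carries the open grey-white beaker, turn the black selector knob exactly three clicks clockwise (seen from above) and let go of it. Leave the beaker standing on its plate and do not turn the other stirrer's knob.

Things in the scene. Friction and masses are not known exactly. Their poses are not given: they have to be found in the camera images.
- stirrer_knob_grip (a point): Grip point of the black selector knob of the stirrer with the open grey-white beaker: on its upright axis, 77 mm above the table. Knob: a skirt 43 mm across up to 56 mm above the table, on it a bar grip 40 mm long, 14 mm thick, up to 87 mm, white pointer line at one end. The frame turns with the knob: x along the bar to the pointer end, y across its 14 mm (grip there), z up. Nothing else within 80 mm of the axis is above 55 mm
- stirrer_knob (a joint): Angle of that knob in rad: 0 at off (end stop), growing clockwise seen from above. Six click positions 24 degrees (0.419 rad) apart: off, then clicks 1 to 5 at 0.419, 0.838, 1.257, 1.676, 2.094 (end stop). A spring ball holds each; about 0.08 N m turns it on; let go between two it snaps to the nearer. Three clicks are 72 degrees: one grasp does it
- stirrer: Stirrer that carries the open grey-white beaker, fixed to the table: white housing 210 x 125 x 48 mm, origin at the centre of its underside, x to its far end. Steel plate 112 mm across at x = 47 mm, top 55 mm above the table; knob on the blue deck at x = -72 mm. At off the pointer lies at the red dot, 60 degrees left of +x (towards +y); small white dots mark the five clicks
- spare_knob (a joint): The same for the knob of the other, identical stirrer, which carries a small amber bottle with a white cap in place of the beaker; it stays at off (0)
- beaker_centre (a point): Centre, half-way up, of the grey-white plastic beaker, open at the top,, 56 mm across and 69 mm high, that stands loose on the middle of its stirrer's plate (centre about 90 mm above the table); z up along its axis
There are look-alikes about, which are no part of the job. Leave any blue or pink look-alike of the part that bears beaker_centre alone.

How it is judged:
By the outcome, as a careful person would: the job done as asked, in the order asked, and still so for the second after the job is handed in, with the robot touching nothing.
It also fails if it takes over 32 s, if anything falls off the work surface, if the arm or the gripper's body presses on something with over 40 N, if the wrist force passes 120 N, or if a joint passes its speed limit or range.

## Robot

A 7-joint arm with a two-finger parallel gripper is mounted at the origin on a cart in front of the work surface, level with it; the furniture and walls round the work are solid. World frame = base frame: x ahead of the robot, y to its left, z up, the work surface at z = 0. Lengths are in m, angles in rad, forces in N, time in s.
With the tool pointing down it reaches from about 0.425 to 0.95 m from the base axis. Payload 4.7 kg.
Tool frame: the origin (TCP) lies on the centre line of the jaws, within the pads' length; the fingertips stand robot.nose_length ahead of it and the grasp point (between the pads) lies 8 mm behind it (robot.nose_length is the distance from the TCP to the fingertips, in m); z points along the fingers, y is the line along which they close (so a half turn about z gives the same grasp; the last joint's range is limited). The gripper opens to 85 mm and grips with 20 to 120 N. Pads are 22 mm wide; open, the fingers measure 114 mm over their backs; the gripper's body (76 mm by 85 mm) begins 54 mm behind the grasp point. The pads swing forward as they close: fully open they stand 13 mm farther back than shut.
Start: joints at [1.318, 0.469, -0.049, 1.532, 0.024, 1.141, -0.082], TCP at [0.15, -0.658, 0.242] pointing down, gripper open.
Joint ranges: [-2.59, 2.59], [-0.33, 1.99], [-1.39, 1.29], [0.1, 2.45], [-1.04, 4.18], [0.21, 1.99], [-2.66, 2.66]. Speed limits (rad/s): [2.57, 2.57, 3.14, 3.14, 3.14, 3.14, 3.14].

## Interface

Orientations are given as [roll, pitch, yaw] about the fixed x, y, z axes, in that order (R = Rz(yaw) Ry(pitch) Rx(roll)).
In Python, from plant import robot gives the robot as it stands. Calls block until the motion is done:
- robot.goto(position, orientation): joint-space move of the TCP to a pose.
- robot.move_straight(position, vel=0.15, attitude=None, contact_N=None): straight line of the TCP; attitude=None keeps the orientation; vel is the mean speed in m/s. With contact_N (N) it stops when the force on the tool has changed by that much, and returns True; else False.
- robot.move_joints(angles): joint-space move.
- robot.grip(opening, strength=None): opening from 0.0 (shut) to 1.0 (fully open); strength is the grip in N (None keeps the last); returns when the fingers have stopped.
- robot.sleep(seconds).
- robot.inverse_kinematics(position, orientation): joint angles nearest the present ones, or None.
- robot.sense(): the state.
- robot.grab_frame(name): name is "scene" or "side" or "wrist"; returns a dict with "image" (384x512x3 uint8, red, green, blue), "range_z" (384x512 float32, m along the optical axis (not along the pixel's ray), 0 where there is no reading), "fx", "fy", "cx", "cy" (pixels), "dist_coeffs" ([k1, k2, p1, p2, k3] as OpenCV has them; the pictures are not rectified), "R" (3x3) and "t" (3): a world point X has camera coordinates R X + t. Camera axes: x right, y down, z forward; pixel columns grow to the right and rows downward; lengths in m; the calibration is good to about 2 mm. A picture is of the moment at which its call begins.
A pose or a line that the arm cannot do raises robot.IKError and nothing moves.
- robot.close_job(): hands the job in; it is judged then, once.
The state is a dict: "t": time; "joint_pos": joint angles; "joint_velocities": joint speeds; "effort": joint torques, N m; "tcp_pos": TCP position; "tcp_rot": TCP orientation; "wrist_force": force on the tool from outside, world axes, zero at the start; "torque": the same for the moment, N m; "opening": opening from 0.0 (shut) to 1.0 (fully open); "gripper_force": force on a finger pad.
Only numpy, scipy, OpenCV 4.12 (cv2) and the standard library are available. Lean on these libraries where they do the work, as an engineer would, in place of code of your own. Each camera call takes 0.05 s, during which the arm holds its last target. There are 200 camera calls.

## Working session

There is one attempt and no reset: what is moved stays moved. The work goes in short steps, each a Python script; the robot and the scene stay as the last script left them, time stands still between calls to the robot, and variables do not carry over. Pictures are saved under pics/ and viewed, at most 10 in all, crops included, and the job is handed in when it is done.

```bash
mkdir -p pics; cat > h.py <<'E'
import numpy as np, cv2, pickle
from plant import robot
def snap(n,f):
    d=robot.grab_frame(n); pickle.dump(d,open(f'pics/{f}.pkl','wb')); cv2.imwrite(f'pics/{f}.png',d['image'][:,:,::-1]); return d
def ray(d,u,v):
    K=np.array([[d['fx'],0,d['cx']],[0,d['fy'],d['cy']],[0,0,1]])
    p=cv2.undistortPoints(np.array([[[u,v]]],float),K,np.array(d['dist_coeffs'],float))[0,0]
    R=np.array(d['R']);t=np.array(d['t']); return -R.T@t, R.T@np.array([p[0],p[1],1])
def at_z(d,u,v,z):
    c,r=ray(d,u,v); return c+r*(z-c[2])/r[2]
def at_depth(d,u,v):
    c,r=ray(d,u,v); return c+r*np.median(d['range_z'][int(v)-1:int(v)+2,int(u)-1:int(u)+2])
def cloud(d):
    h,w=d['range_z'].shape; K=np.array([[d['fx'],0,d['cx']],[0,d['fy'],d['cy']],[0,0,1]])
    u,v=np.meshgrid(np.arange(w),np.arange(h))
    p=cv2.undistortPoints(np.stack([u,v],-1).reshape(-1,1,2).astype(float),K,np.array(d['dist_coeffs'],float)).reshape(-1,2)
    z=d['range_z'].reshape(-1,1); P=np.hstack([p*z,z]); P=(P-np.array(d['t']))@np.array(d['R'])
    P[z[:,0]==0]=np.nan; return P.reshape(h,w,3)
E
python3 - <<'E'
from h import *
a=snap('scene','a');b=snap('side','b')
cv2.imwrite('pics/ab.png',np.hstack([cv2.resize(x['image'][:,:,::-1],(400,300)) for x in(a,b)]))
for d in(a,b): print(-np.array(d['R']).T@d['t'])
s=robot.sense();print(s['t'],s['tcp_pos'],s['tcp_rot'],robot.nose_length)
E
```

```text
[ 0.2465884  -0.66043289  0.73843192]
[ 0.25189596 -0.72612978  0.62684003]
0.1 [ 0.14970179 -0.65767662  0.24136594] [-3.13986949e+00  5.63120726e-05  2.23776036e-01] 0.011
```

View pics/a.png

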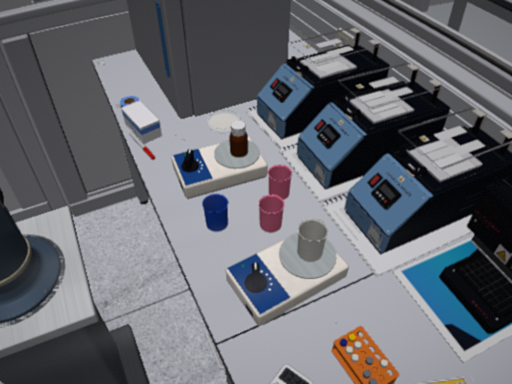

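View pics/b.png

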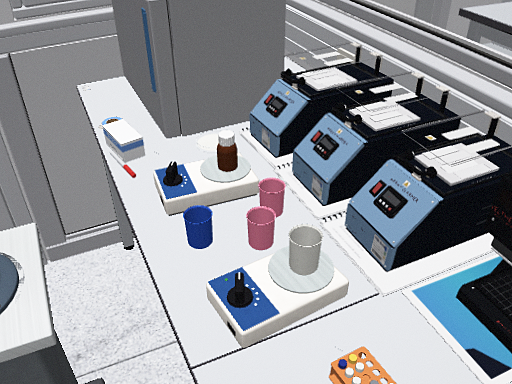

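Both views show the beaker stirrer nearest, with its knob at about (257,278) in scene and (239,290) in side. The bottle stirrer is behind it. Next I fit the housing from depth and enlarge the knob.

```bash
python3 - <<'E'
from h import *
ims=[]
for f,(u,v) in (('a',(257,275)),('b',(239,290))):
    d=pickle.load(open(f'pics/{f}.pkl','rb')); P=cloud(d)
    ims.append(cv2.resize(d['image'][v-40:v+40,u-40:u+40,::-1],(400,400),interpolation=cv2.INTER_CUBIC))
    c=at_depth(d,u,v); print(f,'seed',c)
    near=(np.hypot(P[...,0]-c[0],P[...,1]-c[1])<.26)
    k=near&(np.hypot(P[...,0]-c[0],P[...,1]-c[1])<.04)&(P[...,2]>.064)
    print('bar pts',k.sum(),P[k].mean(0),P[k][:,2].max())
    top=k&(P[...,2]>.080); print('top',top.sum(),P[top].mean(0) if top.any() else 0)
    # housing top 0.040..0.058, component connected to seed
    m=(near&(P[...,2]>.038)&(P[...,2]<.062)).astype(np.uint8)
    n,l=cv2.connectedComponents(m); 
    i=np.argmax(np.bincount(l[v-30:v+40,u-30:u+60].ravel(),minlength=n)[1:])+1
    Q=P[l==i]; print('housing',len(Q),cv2.minAreaRect(Q[:,:2].astype(np.float32)*1000), np.percentile(Q[:,2],[5,50,95]))
    g=near&(P[...,2]>.11)&(P[...,2]<.13); print('beaker rim', g.sum(),P[g].mean(0), cv2.minEnclosingCircle(P[g][:,:2].astype(np.float32)*1000))
cv2.imwrite('pics/c.png',np.hstack(ims))
E
```

```text
a seed [ 0.44173567 -0.26558183  0.08733024]
bar pts 198 [ 0.44041645 -0.26222268  0.08384702] 0.09000632982877649
top 157 [ 0.44194034 -0.25910635  0.08689781]
housing 5133 ((513.5379638671875, -251.03160095214844), (209.41226196289062, 125.91471862792969), 5.707318305969238) [0.04339594 0.04921836 0.05695975]
beaker rim 331 [ 0.56863761 -0.24253413  0.11860335] ((567.2522583007812, -243.65264892578125), 28.626007080078125)
b seed [ 0.43739066 -0.27376741  0.0843399 ]
bar pts 248 [ 0.44136682 -0.26488733  0.08195263] 0.08902306247276535
top 185 [ 0.44310147 -0.26111174  0.08534276]
housing 6323 ((514.9054565429688, -251.86489868164062), (208.71893310546875, 126.46884155273438), 6.163005828857422) [0.04187188 0.04747645 0.05525385]
beaker rim 463 [ 0.5693254  -0.24341252  0.11750667] ((568.37939453125, -245.41091918945312), 28.610477447509766)
```

View pics/c.png

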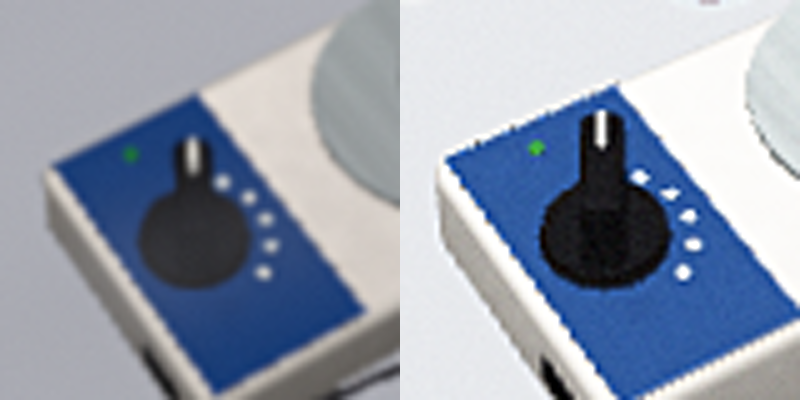

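The housing fit is about 209 x 126 mm, centred at (0.514, -0.2515) with yaw about 6°. That puts the knob at (0.4424, -0.259), which agrees with the bar-top points. The crops show the pointer at the off end, so it lies at about 66° yaw. I'll check inverse kinematics (IK) for both grasp yaws, then go above the knob and look.

```bash
python3 - <<'E'
from h import *
k=[.4424,-.259]
for y in (66,30,-6,-114,-150,-186):
    for z in(.2,.072): 
        q=robot.inverse_kinematics(k+[z],[np.pi,0,np.radians(y)]); print(y,z,None if q is None else np.round(q,2))
y=66 if robot.inverse_kinematics(k+[.072],[np.pi,0,np.radians(66)]) is not None and robot.inverse_kinematics(k+[.072],[np.pi,0,np.radians(-6)]) is not None else -114
robot.goto(k+[.2],[np.pi,0,np.radians(y)])
d=snap('wrist','w1'); s=robot.sense(); print(y,s['t'],s['tcp_pos'],s['joint_pos'])
P=cloud(d); m=(np.hypot(P[...,0]-k[0],P[...,1]-k[1])<.035)&(P[...,2]>.078)&(P[...,2]<.095)
print(m.sum(), cv2.minAreaRect(P[m][:,:2].astype(np.float32)*1000) if m.sum()>5 else 0)
E
```

```text
66 0.2 [ 0.84  0.29 -0.48  1.94  0.16  0.95 -0.13]
66 0.072 [ 0.78  0.47 -0.42  2.05  0.3   0.68 -0.25]
30 0.2 [ 0.75  0.27 -0.36  1.95  0.12  0.94 -0.72]
30 0.072 [ 0.7   0.45 -0.31  2.05  0.22  0.67 -0.8 ]
-6 0.2 [ 0.66  0.26 -0.25  1.95  0.08  0.94 -1.31]
-6 0.072 [ 0.61  0.44 -0.2   2.06  0.14  0.65 -1.36]
-114 0.2 [-0.41  0.42  1.12  2.   -0.46  1.   -2.63]
-114 0.072 [-0.34  0.72  1.11  2.11 -0.87  0.88 -2.27]
-150 0.2 [ 1.34  0.5  -1.17  1.92  0.53  1.08  2.05]
-150 0.072 [ 1.3   0.77 -1.18  2.02  0.89  0.99  1.75]
-186 0.2 [ 1.08  0.35 -0.77  1.93  0.29  0.98  1.64]
-186 0.072 [ 0.98  0.53 -0.68  2.04  0.49  0.74  1.46]
66 1.9583 [ 0.44197862 -0.26062747  0.19996773] [ 0.84615455  0.28889877 -0.47394245  1.940325    0.16121301  0.94877733
 -0.1271467 ]
905 ((443.37396240234375, -255.7069854736328), (39.34872055053711, 13.282187461853027), 65.47248077392578)
```

View pics/w1.png

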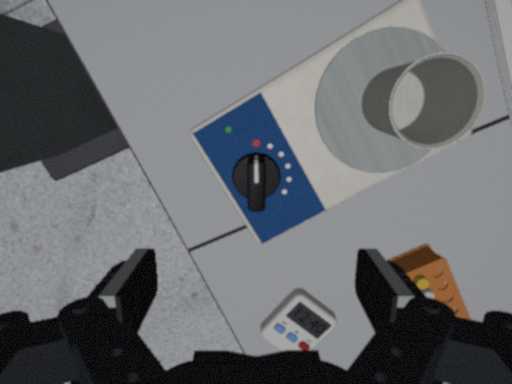

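The wrist view shows the knob at (256,178) with its pointer at the red dot (256,143), so it's at off. The bar fits 39 x 13 mm at 65.5°. I'll measure once more with the arm settled, then descend.

```bash
python3 - <<'E'
from h import *
robot.sleep(.3); d=snap('wrist','w2'); s=robot.sense(); print(s['t'],s['tcp_pos'],s['tcp_rot'])
k=np.array([.4428,-.258])
P=cloud(d); m=(np.hypot(P[...,0]-k[0],P[...,1]-k[1])<.035)&(P[...,2]>.078)&(P[...,2]<.095)
r=cv2.minAreaRect(P[m][:,:2].astype(np.float32)*1000); print(r,P[m].mean(0))
h=(P[...,2]>.040)&(P[...,2]<.062)&(np.hypot(P[...,0]-.51,P[...,1]+.25)<.2)
n,l=cv2.connectedComponents(h.astype(np.uint8)); i=np.argmax(np.bincount(l.ravel())[1:])+1
print(cv2.minAreaRect(P[l==i][:,:2].astype(np.float32)*1000))
E
```

```text
2.3083 [ 0.44232169 -0.25920076  0.19995701] [-3.14155617e+00  9.70435365e-07  1.15151566e+00]
((443.31573486328125, -255.77674865722656), (39.39515686035156, 13.881426811218262), 65.56727600097656) [ 0.44357274 -0.25476708  0.08597956]
((514.0092163085938, -248.98947143554688), (208.8319854736328, 125.16397857666016), 6.078473091125488)
```

Bar centre is about (0.443, -0.2570), the mean of the three cameras. They spread about 2 mm, mostly along the bar.

```bash
python3 - <<'E'
from h import *
k=[.4429,-.2572]; R=lambda y:[np.pi,0,np.radians(y)]
robot.goto(k+[.13],R(65.8))
print('contact',robot.move_straight(k+[.072],vel=.06,contact_N=12))
s=robot.sense();print(s['t'],s['tcp_pos'],s['wrist_force'])
robot.grip(0.0,30); s=robot.sense();print('grip',s['t'],s['opening'],s['gripper_force'],s['wrist_force'],s['tcp_pos'])
E
```

```text
contact False
3.8083 [ 0.44320838 -0.25730298  0.07229721] [0.3520451  0.04742626 0.41424861]
grip 4.4583 0.15716013095574058 34.76633548736572 [ 0.56477705 -1.71998315 -0.14819584] [ 0.44340977 -0.25745431  0.0722316 ]
```

The grip is on the bar: opening is about 13.4 mm and side force is low. Now turning clockwise in steps.

```bash
python3 - <<'E'
from h import *
k=[.4429,-.2572]; R=lambda y:[np.pi,0,np.radians(y)]
for a in (12,24,36,48,60,72):
    robot.goto(k+[.072],R(65.8-a)); s=robot.sense()
    print(a,round(s['t'],2),np.round(s['tcp_pos'],4),round(np.degrees(s['tcp_rot'][2]),1),np.round(s['wrist_force'],1),np.round(s['torque'],2))
robot.sleep(.3); s=robot.sense(); print(np.degrees(s['tcp_rot']),s['wrist_force'],s['torque'],s['opening'])
E
```

```text
12 4.75 [ 0.4434 -0.2574  0.0722] 54.0 [ 0.5 -1.   1.2] [-0.19 -0.29  0.01]
24 5.04 [ 0.4433 -0.2573  0.0722] 42.1 [ 1.2 -1.3  1.9] [-0.14 -0.33 -0.01]
36 5.33 [ 0.4433 -0.2573  0.0722] 30.2 [ 1.4 -0.9  2.7] [-0.16 -0.28  0.06]
48 5.62 [ 0.4433 -0.2573  0.0722] 18.2 [ 1.7 -1.   3.3] [-0.1  -0.35 -0.01]
60 5.92 [ 0.4433 -0.2572  0.0722] 6.2 [ 1.5 -1.3  3. ] [-0.13 -0.44  0.01]
72 6.21 [ 0.4433 -0.2572  0.0722] -5.8 [2.2 0.2 4.2] [ 0.06 -0.56 -0.09]
[-1.79993320e+02 -4.87216245e-02 -6.08877772e+00] [ 2.86051669 -0.26365957  4.4506175 ] [ 0.12361751 -0.62292883  0.01464103] 0.15709381717879564
```

Release, rise and check from above.

```bash
python3 - <<'E'
from h import *
k=[.4429,-.2572]
robot.grip(.7); robot.move_straight(k+[.2],vel=.1); robot.sleep(.3)
d=snap('wrist','w3'); s=robot.sense(); print(s['t'],s['tcp_pos'],s['wrist_force'])
P=cloud(d); m=(np.hypot(P[...,0]-k[0],P[...,1]-k[1])<.035)&(P[...,2]>.078)&(P[...,2]<.095)
print(cv2.minAreaRect(P[m][:,:2].astype(np.float32)*1000))
b=snap('side','b2')
E
```

```text
8.8 [ 0.44282487 -0.25718409  0.19980265] [ 0.14169484 -0.02453513  0.31623957]
((444.22454833984375, -256.1925964355469), (13.271097183227539, 39.19197463989258), 83.99835205078125)
```

View pics/w3.png

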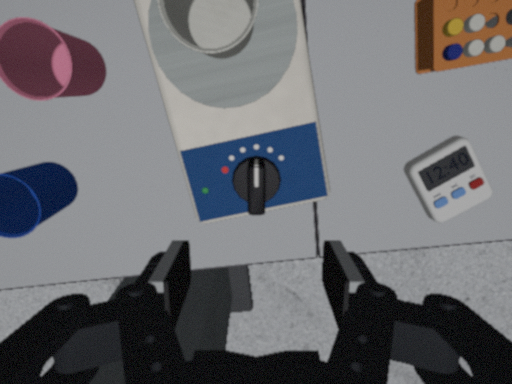

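The pointer (256,165) now lies at the third white dot (256,147), and the bar fit gives -6.0°, a turn of about 71.6°. The beaker is standing on its plate and the gripper is clear. I'm handing the job in.

```bash
python3 -c "
from plant import robot
print(robot.close_job())"
```

```text
the job is handed in; nothing more can be done
None
```

The beaker stirrer's knob is three clicks clockwise at click 3 and released, the beaker still stands on its plate, the other stirrer was not touched, and the job was handed in at about 9 s.

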